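# Tap a hanger post's tapered shank home in its stand

## Robot

A 6-joint arm with a two-finger parallel gripper is mounted at the origin on the work surface. World frame = base frame: x ahead of the robot, y to its left, z up, the work surface at z = 0. Lengths are in m, angles in rad, forces in N, time in s.
With the tool pointing down it reaches from about 0.375 to 0.9 m from the base axis. Payload 3.1 kg.
Tool frame: the origin (TCP) lies between the finger pads; the fingertips stand manip.finger_overhang ahead of it and the grasp point (between the pads) lies 5 mm behind it (manip.finger_overhang is the distance from the TCP to the fingertips, in m); z points along the fingers, y is the line along which they close (so a half turn about z gives the same grasp; the last joint's range is limited). The gripper opens to 85 mm and grips with 20 to 120 N. Pads are 22 mm wide; open, the fingers measure 114 mm over their backs; the gripper's body (76 mm by 85 mm) begins 54 mm behind the grasp point. The pads swing forward as they close: fully open they stand 13 mm farther back than shut.
Start: joints at [0.927, 0.527, 1.433, -0, 1.181, -0.178], TCP at [0.28, 0.559, 0.245] pointing down, gripper open.
Joint ranges: [-3.08, 3.08], [-0.75, 2.2], [0.22, 2.44], [-1.43, 4.57], [0, 2.65], [-2.85, 2.85]. Speed limits (rad/s): [2.79, 2.79, 3.14, 3.14, 3.14, 3.14].

## Interface

Orientations are given as a unit quaternion [x, y, z, w].
In Python, from station import manip gives the robot as it stands.
- The arm moves only by the tool drive_tool, never from a script. Its argument "plan" is a list of rows, each a list of 7 numbers: the shift along the tool's x, y, z in m, then the turn, a rotation vector about the tool's x, y, z in degrees, then the opening, from -1 (shut) to 1 (fully open). In form: [[x, y, z, wx, wy, wz, gripper], ...]. A call has 1 to 10 rows; each row shifts and turns the commanded pose from where the row before left it, along the tool's axes as they then stand; what a row does not reach is not made up. A row lasts 1/10 s, in which the tool goes at most 50 mm and 8.59 degrees, less where a joint would pass 70% of its speed; a pose out of reach is approached as far as the arm can. A call is refused whole if a number of a shift passes 0.05 or a number of a turn 8.59, either way. A call with a gripper value outside its range is refused whole. The fingers move at their own pace and stop on an object; "newtons" is the grip in N (left out, the last holds). Time passes only in rows, so rows that do not move let the fingers close. It gives the time, the measured TCP pose, the force, the opening and the grip force at its end, in the units of the state.
- manip.sense(): the state, without advancing time (a new reading comes with each control period).
- manip.snapshot(name): name is "scene" or "top" or "wrist"; returns a dict with "image" (384x512x3 uint8, red, green, blue), "z_map" (384x512 float32, m along the optical axis (not along the pixel's ray), 0 where there is no reading), "fov_y" (degrees; the focal length in pixels is half the picture's height over the tangent of half this angle, whatever the lens; pixels are square), "cx", "cy" (the principal point, pixels), "k1" (the pictures are not rectified: a ray, as slopes to the right and down, at radius r is drawn at 1 + k1 r^2 times it, then the intrinsics apply), "extrinsics" (4x4, takes a point from camera to world coordinates); the wrist camera has in their place "mount" (4x4, takes a point from camera to tool coordinates, whose origin is the TCP and whose axes are the flange's). Camera axes: x right, y up, looking along -z (the intrinsics and any distortion apply to the point x, -y, -z); pixel columns grow to the right and rows downward; lengths in m; the calibration is good to about 2 mm. A picture is of the moment at which its call begins: read the wrist's pose just before it.
- manip.sign_off(): hands the job in; it is judged then, once.
The state is a dict: "t": time; "q": joint angles; "qd": joint speeds; "tau": joint torques, N m; "tcp_pos": TCP position; "tool_rot": TCP orientation; "force": force on the tool from outside, world axes, zero at the start; "ft_torque": the same for the moment, N m; "finger_gap": opening from 0.0 (shut) to 1.0 (fully open); "gripper_force": force on a finger pad.
Only numpy, scipy, OpenCV 4.12 (cv2) and the standard library are available. Lean on these libraries where they do the work, as an engineer would, in place of code of your own. Each camera call takes 0.05 s, during which the arm holds its last target. There are 200 camera calls.

## Task

Take the red-headed hanger post out of the wooden rack, put its tapered brass shank into the socket of the empty stand and let go of it while it still stands a little proud. Then pick up the wooden tapper and drive the post home with its flat foot, gently, until the post's flange sits flush on the brass plate and friction alone holds it. Stand the tapper back on its round mat, and leave everything else where it is.

Things in the scene. Friction and masses are not known exactly. Their poses are not given: they have to be found in the camera images.
- hanger: Loose hanger post to fit, 0.15 kg, upright in either of the rack's two holes. Red flat-topped round head 30 mm wide, 18 mm stem, brass flange 40 mm wide, tapered brass shank. Origin: centre of the flange's underside, which rests on the rack, and on the stand's plate when home. z up the post: flange 0 to 6 mm, stem to 31, head 31 to 56 mm. Grip it by the head.
- shank_tip (a point): Centre of the lower end of the hanger's round shank, 36 mm below the flange's underside. The shank is 16 mm wide here and 22 mm at the flange.
- stand: The empty stand: a fixed dark wooden block 110 mm square with a brass plate (62 mm square) on top, 60 mm above the table. Origin: centre of its underside. In its 25 mm mouth four sprung brass segments form a taper that matches the shank; friction differs from day to day.
- socket (a point): Centre of the socket's mouth, level with the plate's top. The shank slides in freely until the flange is about 14 mm above the plate, then wedges: 3 to 5 N from the gripper leaves it held by friction, 8 to 13 mm proud. Let go at least 4 mm proud; from there only the tapper drives it. The push needed grows to some 14 to 22 N just before the flange meets the rigid plate.
- hanger_top (a point): Centre of the flat top of the hanger's head, 56 mm above the flange's underside: press here with the tapper. Measured heights are not exact enough to tell when it is home (within 1.5 mm of the plate): press until the force rises with no more travel. More than 40 N damages the post; once home it stays when let go.
- tapper: The loose wooden tapper, 0.3 kg, 105 mm high, standing on its mat: a round foot 48 mm in diameter and 40 mm high, narrowing at 40 to 46 mm to a round handle 26 mm in diameter up to 105 mm. Origin: centre of its flat foot (underside), z up. Hold it upright by the handle (about 75 mm up, grip 60 N or more) and press with the foot on the post's head.
- mat: Fixed round green mat, 110 mm in diameter, 4 mm thick; origin at the centre of its underside. The tapper must end standing on it, its axis within 40 mm of the mat's centre.
- rack: Fixed pale wooden rack block, 70 mm (x) by 180 mm (y) by 55 mm high, origin at the centre of its underside. Two through holes, 30 mm wide, at y = -50 and +50 mm, hold the red-headed hanger and the black-headed spare. Close the fingers along the rack's x, so that they clear the neighbour.
- spare: Loose black-headed hanger of the same shape above the flange, with a plain straight steel foot; it stands in the rack's other hole and must stay there.
- full_stand: Fixed stand like the empty one, its red-headed post already home: this is what flush looks like (head's top 116 mm above the table). Origin at the centre of its underside. Leave it alone; the two stands may change places.
- pen: Loose black brush pen, 150 mm long, lying on the counter. Leave it.
- seal: Loose wooden hand seal, 40 mm square foot, 67 mm high. Leave it.
- cup: Loose blue ceramic cup, 72 mm wide, 80 mm high. Leave it.
- bell: Loose brass hand bell, 56 mm wide, 75 mm high. Leave it.
There are look-alikes about, which are no part of the job. What is shaped like the hanger but green is not meant. There is more than one size of the mat; the one meant has the size given above.

How it is judged:
On the way, in this order (a step that is already met when the one before it is completed fails the run):
1. The hanger stands upright in the empty stand's socket, its flange 4 to 20 mm above the plate, and the fingers have let go of it (z of hanger in the frame of socket between 0.004 and 0.02 m and horizontal distance between hanger and socket below 0.006 m and angle between hanger's own z axis and vertical below 0.15 rad and contact force between the fingers and hanger below 0.2 N), for 0.2 s.
2. The tapper's pressure brings the flange down flush (within 1.5 mm of the plate) (z of hanger in the frame of socket below 0.0015 m and horizontal distance between hanger and socket below 0.003 m and angle between hanger's own z axis and vertical below 0.05 rad and contact force between tapper and hanger above 0.5 N).
At the end, for the whole second after the job is handed in: The hanger is home in the empty stand: flange within 1.5 mm of the plate, within 3 mm of the socket's axis, upright within 0.05 rad, held by friction alone and at rest; the tapper stands upright (within 0.1 rad) and at rest on its mat, its axis within 40 mm of the mat's centre (z of hanger in the frame of socket between -0.003 and 0.0015 m and horizontal distance between hanger and socket below 0.003 m and angle between hanger's own z axis and vertical below 0.05 rad and horizontal distance between tapper and mat below 0.04 m and height (world z) of tapper below 0.01 m and angle between tapper's own z axis and vertical below 0.1 rad and linear speed of hanger below 0.01 m/s and linear speed of tapper below 0.02 m/s); the robot touches nothing.
It fails at once if the tapper loads the hanger with more than 40 N (contact force between tapper and hanger above 40 N).
It fails at once if the fingers, not the tapper, drive or hold the hanger in the last 4 mm above the plate (contact force between the fingers and hanger above 0.5 N and z of hanger in the frame of socket below 0.004 m and horizontal distance between hanger and socket below 0.012 m).
It fails at once if the black-headed spare is moved by more than 20 mm (distance of spare from where it was at the start of the episode above 0.02 m).
It fails at once if the brush pen, hand seal, cup or bell is moved by more than 30 mm (distance of any of pen, seal, cup, bell from where it was at the start of the episode above 0.03 m).
It also fails if it takes over 69 s, if anything falls off the work surface, if the arm or the gripper's body presses on something with over 40 N, if the wrist force passes 120 N, or if a joint passes its speed limit or range.

## Working session

There is one attempt and no reset: what is moved stays moved. The work goes in short steps, Python scripts to look and compute and a tool call to move; the robot and the scene stay as the last step left them, time stands still between calls to the robot, and variables do not carry over. Pictures are saved under pics/ and viewed, at most 10 in all, crops included, and the job is handed in when it is done.

Besides the shell and the picture viewer there is one more tool, called by a JSON object that holds its "method" and its "body", one argument or row to a line. drive_tool: Moves the arm, as the interface text tells. Its arguments: {"type":"object","properties":{"plan":{"type":"array"},"newtons":{"type":"number"}},"required":["plan"]}

```bash
mkdir -p pics; ls; cat > h.py <<'E'
import numpy as np, cv2
from station import manip
from scipy.spatial.transform import Rotation as R
def snap(n):
    s=manip.sense(); d=manip.snapshot(n)
    if n=="wrist":
        T=np.eye(4);T[:3,:3]=R.from_quat(s["tool_rot"]).as_matrix();T[:3,3]=s["tcp_pos"]
        d["extrinsics"]=T@np.array(d["mount"])
    return d
def cloud(d):
    "world point per pixel (NaN without reading)"
    z=d["z_map"];h,w=z.shape;f=h/2/np.tan(np.radians(d["fov_y"])/2)
    v,u=np.mgrid[:h,:w].astype(float)
    K=np.array([[f,0,d["cx"]],[0,f,d["cy"]],[0,0,1]])
    p=cv2.undistortPoints(np.stack([u.ravel(),v.ravel()],1)[:,None],K,np.array([d["k1"],0,0,0.]))[:,0].reshape(h,w,2)
    P=np.stack([p[...,0]*z,-p[...,1]*z,-z,np.ones_like(z)],-1)
    W=(P@np.array(d["extrinsics"]).T)[...,:3]; W[z<=0]=np.nan
    return W
def save(im,n): cv2.imwrite("pics/"+n,cv2.cvtColor(im,cv2.COLOR_RGB2BGR))
E
python3 - <<'E'
from h import *
s=manip.sense();print(s,manip.finger_overhang)
for n in ("scene","top"):
    d=snap(n);save(d["image"],n+".png");np.savez(n,W=cloud(d),im=d["image"]);print(n,d["fov_y"],d["k1"],np.round(d["extrinsics"],3).tolist())
E
```

```text
pics
{'t': 0.0, 'q': array([ 9.27507941e-01,  5.28457883e-01,  1.43393456e+00,  1.83189645e-06,
        1.18142592e+00, -1.78530083e-01]), 'qd': array([-0.00219725,  0.00087061,  0.00128094, -0.00105075, -0.00102932,
       -0.00103765]), 'tau': array([-5.79322987e-04, -4.42341614e+01, -1.78022736e+01, -3.56398687e-04,
        8.42365116e-03, -2.81868898e-05]), 'tcp_pos': array([0.27968641, 0.55813382, 0.24432844]), 'tool_rot': array([ 2.30293573e-01,  9.73120564e-01, -1.01987599e-03, -4.45296753e-04]), 'force': array([-0.20928246,  0.0545998 ,  0.42686321]), 'ft_torque': array([ 0.03192864,  0.03829454, -0.01979449]), 'gripper_force': 0.0, 'finger_gap': 1.0035592646829965} 0.014
scene 46.69174416112204 0.015717236681866684 [[0.028, -0.769, 0.639, 1.315], [1.0, 0.028, -0.01, 0.024], [-0.011, 0.639, 0.769, 1.058], [0.0, 0.0, 0.0, 1.0]]
top 43.414518654108534 -0.02136884278050863 [[0.023, 0.983, -0.181, 0.239], [-1.0, 0.02, -0.019, 0.007], [-0.015, 0.182, 0.983, 1.568], [0.0, 0.0, 0.0, 1.0]]
```

View pics/scene.png

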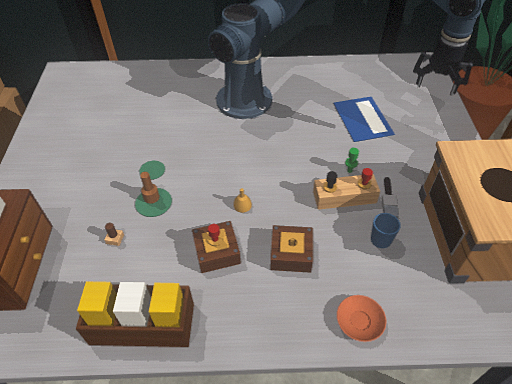

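View pics/top.png

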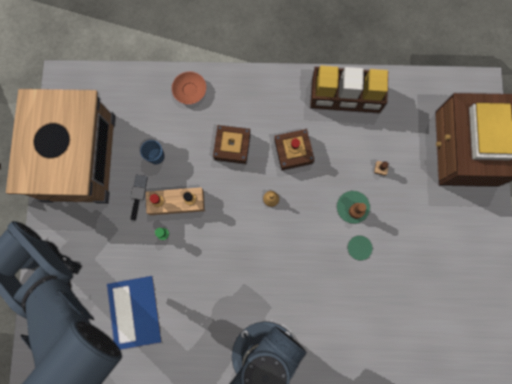

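The scene view shows:
- the rack at (347,190), with its red head at (367,176) and black spare at (331,180)
- the empty stand at (292,247)
- the tapper at (148,187) on the larger mat at (153,202)

Things that could be mistaken for the hanger or mat: red in the rack, scene (367,176), top (155,198), which is **the one meant**; red on the full stand at (214,232) / (295,144), already home; green at (352,158) / (160,232); black spare at (331,180) / (188,196); small mat at (152,169) / (360,248).

```bash
python3 - <<'E'
from h import *
def circ(pts): # least squares circle
    A=np.c_[pts[:,:2],np.ones(len(pts))];c=np.linalg.lstsq(A,(pts[:,:2]**2).sum(1),rcond=None)[0]
    return c[0]/2,c[1]/2,np.sqrt(c[2]+(c[0]**2+c[1]**2)/4)
for n,boxes in {"scene":dict(red=(355,160,382,190),black=(320,165,342,192),stand=(265,222,320,275),mat=(130,180,178,218),tap=(135,165,162,206),full=(190,218,245,275),rack=(308,165,385,212),cup=(365,210,405,250),bell=(230,185,258,214)),
  "top":dict(red=(145,188,165,208),black=(180,188,198,206),stand=(208,120,255,168),mat=(332,186,376,228),tap=(340,192,372,222),full=(270,125,318,172),rack=(140,182,210,220),cup=(135,135,170,168),bell=(260,188,282,210))}.items():
    D=np.load(n+".npz");W=D["W"];im=D["im"].astype(int);hsv=cv2.cvtColor(D["im"],cv2.COLOR_RGB2HSV).astype(int)
    print(n)
    for k,(a,b,c,e) in boxes.items():
        P=W[b:e,a:c].reshape(-1,3);H=hsv[b:e,a:c].reshape(-1,3);ok=np.isfinite(P[:,2])
        if k=="red": m=ok&((H[:,0]<8)|(H[:,0]>172))&(H[:,1]>150)&(P[:,2]>.07)
        elif k=="black": m=ok&(P[:,2]>.085)
        elif k=="mat": m=ok&(H[:,0]>60)&(H[:,0]<95)&(H[:,1]>80)&(P[:,2]<.02)
        elif k=="tap": m=ok&(P[:,2]>.015)
        elif k=="bell": m=ok&(P[:,2]>.01)
        else: m=ok&(P[:,2]>.035)
        Q=P[m]; 
        if len(Q)<3: print(k,len(Q));continue
        zt=np.percentile(Q[:,2],97); t=Q[Q[:,2]>zt-.006]
        print(k,len(Q),"zmax %.3f"%zt,"topmid",np.round((t[:,:2].max(0)+t[:,:2].min(0))/2,4),"topmean",np.round(t.mean(0),4),"range",np.round(Q.min(0),3),np.round(Q.max(0),3))
        if k in("stand","full","rack"):
            zz={"stand":.055,"full":.05,"rack":.05}[k]
            t=Q[(Q[:,2]>zz-.004)&(Q[:,2]<zz+.011)]
            r=cv2.minAreaRect((t[:,:2]*1000).astype(np.float32));print("   rect",r)
        if k=="mat":
            h=cv2.convexHull((Q[:,:2]*1000).astype(np.float32));print("   minCircle",cv2.minEnclosingCircle(h))
E
```

```text
scene
red 85 zmax 0.114 topmid [0.4734 0.3513] topmean [0.4735 0.3513 0.1112] range [0.458 0.339 0.073] [0.489 0.363 0.117]
black 116 zmax 0.115 topmid [0.4822 0.2498] topmean [0.4834 0.2512 0.1118] range [0.467 0.235 0.089] [0.498 0.265 0.117]
stand 1635 zmax 0.063 topmid [0.6723 0.1226] topmean [0.6744 0.1238 0.0595] range [0.609 0.063 0.035] [0.732 0.183 0.067]
   rect ((670.4203491210938, 123.44400024414062), (112.79908752441406, 114.74738311767578), 83.93343353271484)
mat 550 zmax 0.009 topmid [ 0.4776 -0.2782] topmean [ 0.4882 -0.2737  0.0053] range [ 0.42  -0.33  -0.001] [ 0.53  -0.227  0.013]
   minCircle ((474.8761901855469, -277.9696350097656), 55.36738586425781)
tap 363 zmax 0.111 topmid [ 0.4603 -0.2862] topmean [ 0.4614 -0.2863  0.1088] range [ 0.44  -0.31   0.015] [ 0.485 -0.263  0.115]
full 1583 zmax 0.117 topmid [ 0.658  -0.0825] topmean [ 0.6584 -0.0822  0.1164] range [ 0.591 -0.148  0.035] [ 0.723 -0.017  0.12 ]
   rect ((657.4505004882812, -82.2547836303711), (113.58341217041016, 109.76361846923828), 13.776246070861816)
rack 1550 zmax 0.112 topmid [0.4779 0.3003] t
[... 1260 characters left out ...]
16 topmid [ 0.6553 -0.0816] topmean [ 0.6544 -0.0812  0.1159] range [ 0.59  -0.147  0.036] [ 0.719 -0.018  0.123]
   rect ((655.1612548828125, -81.45187377929688), (111.97051239013672, 110.5733413696289), 13.391780853271484)
rack 1286 zmax 0.113 topmid [0.4774 0.2992] topmean [0.4761 0.3005 0.1115] range [0.432 0.207 0.035] [0.52  0.392 0.12 ]
   rect ((475.0346984863281, 300.3320007324219), (72.08477783203125, 181.8683624267578), 5.658777236938477)
cup 261 zmax 0.086 topmid [0.631  0.3785] topmean [0.6325 0.3798 0.0828] range [0.596 0.344 0.035] [0.667 0.415 0.088]
bell 200 zmax 0.075 topmid [ 0.4954 -0.0101] topmean [ 0.4951 -0.0096  0.0754] range [ 0.469 -0.032  0.011] [0.52  0.017 0.078]
```

```bash
python3 - <<'E'
from h import *
im=cv2.imread("pics/scene.png");t=cv2.imread("pics/top.png")
a=cv2.resize(im[140:280,120:420],None,fx=2.6,fy=2.6,interpolation=cv2.INTER_CUBIC)[:,:780]
b=cv2.resize(t[115:245,120:380],None,fx=1.7,fy=1.7,interpolation=cv2.INTER_CUBIC)
o=np.zeros((364+221,780,3),np.uint8);o[:364]=a[:364];o[364:364+b.shape[0],:b.shape[1]]=b
cv2.imwrite("pics/crop.png",o)
E
```

```text
(no output)
```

View pics/crop.png

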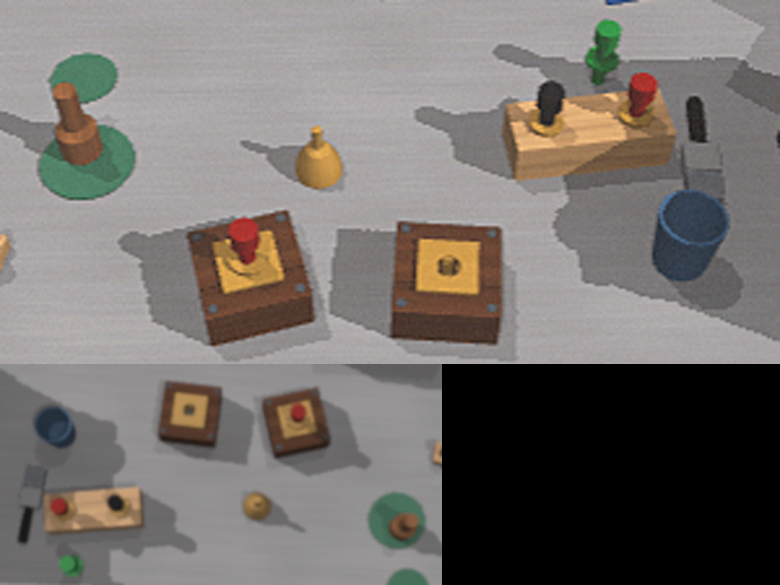

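The crop confirms the choices: the red hanger sits in the rack's outer hole at (642,95), the empty stand is at (448,267), and the tapper stands on the larger mat at (80,150). Next I turn the tool and look from above the rack.

```bash
cat >> h.py <<'E'
def go(x,y,z,yaw=None):
    """print turn about tool z (deg) that brings tool y to world yaw, tilt error, then shift in tool axes after that turn"""
    s=manip.sense();M=R.from_quat(s["tool_rot"]).as_matrix()
    cur=np.degrees(np.arctan2(M[1,1],M[0,1]));turn=0.
    if yaw is not None: turn=-((yaw-cur+90)%180-90)
    M2=M@R.from_euler("z",turn,degrees=True).as_matrix()
    print("tcp",np.round(s["tcp_pos"],4),"yaw %.2f turn %.2f"%(cur,turn),"tilt(deg about tool x,y) ",np.round(np.degrees(np.cross(M[:,2],[0,0,-1])@M)[:2],2),"shift",np.round(M2.T@(np.array([x,y,z])-s["tcp_pos"]),4))
E
python3 -c "
from h import *
go(.46,.33,.26,5.5); print(np.round(manip.snapshot('wrist')['mount'],3).tolist())"
```

```text
tcp [0.2798 0.5582 0.2444] yaw 63.37 turn 57.87 tilt(deg about tool x,y)  [-0.11 -0.02] shift [-0.2444  0.1575 -0.0154]
[[0.001, 0.96, 0.278, 0.071], [1.0, -0.0, -0.001, 0.001], [-0.001, 0.278, -0.96, -0.129], [0.0, 0.0, 0.0, 1.0]]
```

{"method": "drive_tool", "body": {
  "plan": [
    [0,0,0,0,0,8.3,1],
    [0,0,0,0,0,8.3,1],
    [0,0,0,0,0,8.3,1],
    [0,0,0,0,0,8.3,1],
    [0,0,0,0,0,8.3,1],
    [0,0,0,0,0,8.3,1],
    [0,0,0,0,0,8.1,1]
  ]
}}

```text
t: 0.85
tcp_pos: [0.28, 0.5585, 0.2449]
tool_rot: [0.675, 0.738, -0.0, 0.0]
force: [-0.6, -0.2, -0.9]
finger_gap: 0.998
gripper_force: 0.0
```

{"method": "drive_tool", "body": {
  "plan": [
    [-0.03,0.02,-0.002,0,0,0,1],
    [-0.03,0.02,-0.002,0,0,0,1],
    [-0.03,0.02,-0.002,0,0,0,1],
    [-0.03,0.02,-0.002,0,0,0,1],
    [-0.03,0.02,-0.002,0,0,0,1],
    [-0.03,0.02,-0.002,0,0,0,1],
    [-0.03,0.02,-0.002,0,0,0,1],
    [-0.03,0.02,-0.002,0,0,0,1],
    [0,0,0,0,0,0,1],
    [0,0,0,0,0,0,1]
  ]
}}

```text
t: 1.85
tcp_pos: [0.4625, 0.3344, 0.261]
tool_rot: [0.673, 0.739, -0.0, -0.0]
force: [-0.2, -0.4, -0.4]
finger_gap: 0.999
gripper_force: 0.0
```

```bash
cat >> h.py <<'E'
def heads(d,kind):
    "centre of a horizontal disc/top seen in the wrist cloud"
    W=cloud(d);h=cv2.cvtColor(d["image"],cv2.COLOR_RGB2HSV).astype(int)
    if kind=="red": m=((h[...,0]<8)|(h[...,0]>172))&(h[...,1]>130)
    elif kind=="black": m=(h[...,2]<70)
    z=W[...,2];m&=(z>.085)
    zt=np.nanpercentile(z[m],90);m&=(abs(z-zt)<.005)
    n,l,st,c=cv2.connectedComponentsWithStats(m.astype(np.uint8));i=1+np.argmax(st[1:,4])
    P=W[l==i];c2,r=cv2.minEnclosingCircle((P[:,:2]*1000).astype(np.float32))
    print(kind,st[i],"z %.4f"%np.median(P[:,2]),"mean",np.round(P.mean(0),4),"circ",np.round(c2,1),round(r,1))
E
python3 - <<'E'
from h import *
go(.46,.33,.26,5.5); print(manip.sense()['t'])
d=snap("wrist");save(d["image"],"w1.png");heads(d,"red")
try: heads(d,"black")
except Exception as e: print(e)
E
```

```text
tcp [0.4625 0.3344 0.261 ] yaw 5.34 turn -0.16 tilt(deg about tool x,y)  [-0.05 -0.01] shift [-0.0041 -0.0029  0.0011]
1.85
red [250 147  31  32 785] z 0.1108 mean [0.471  0.354  0.1108] circ [471.2 353.8] 14.7
black [  99  342  309   42 7042] z 0.3353 mean [0.4608 0.3508 0.3357] circ [461. 350.] 35.9
```

View pics/w1.png

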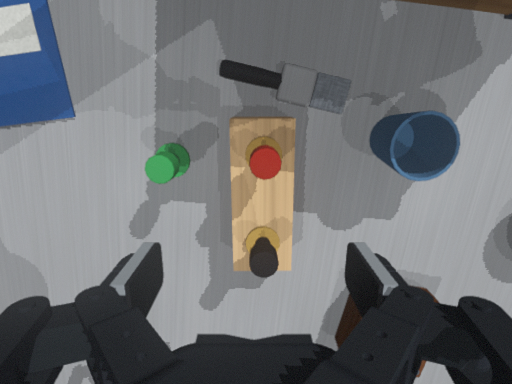

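The wrist view shows the red head at (266,162) and the spare at (263,258). The rack is aligned with the image and the fingers straddle it. I go down and grip.

{"method": "drive_tool", "body": {
  "plan": [
    [0.009,0.005,0.02,0,0,0,1],
    [0.009,0.005,0.02,0,0,0,1],
    [0,0,0.02,0,0,0,1],
    [0,0,0.02,0,0,0,1],
    [0,0,0.02,0,0,0,1],
    [0,0,0.02,0,0,0,1],
    [0,0,0.02,0,0,0,1],
    [0,0,0.017,0,0,0,1],
    [0,0,0.01,0,0,0,1],
    [0,0,0,0,0,0,1]
  ]
}}

```text
t: 2.9
tcp_pos: [0.4687, 0.3543, 0.0929]
tool_rot: [0.672, 0.741, -0.002, -0.001]
force: [-0.2, -1.1, 0.4]
finger_gap: 0.999
gripper_force: 0.0
```

{"method": "drive_tool", "body": {
  "plan": [
    [0,0,0,0,0,0,-1],
    [0,0,0,0,0,0,-1],
    [0,0,0,0,0,0,-1],
    [0,0,0,0,0,0,-1],
    [0,0,0,0,0,0,-1],
    [0,0,0,0,0,0,-1],
    [0,0,0,0,0,0,-1],
    [0,0,0,0,0,0,-1],
    [0,0,0,0,0,0,-1],
    [0,0,0,0,0,0,-1]
  ],
  "newtons": 60
}}

```text
t: 3.9
tcp_pos: [0.4711, 0.3541, 0.0953]
tool_rot: [0.673, 0.74, 0.001, 0.0]
force: [-0.5, 0.0, 5.6]
finger_gap: 0.333
gripper_force: 58.9
```

```bash
python3 - <<'E'
from h import *
go(.471,.3535,.094,5.5); d=snap("wrist");save(d["image"],"w2.png");heads(d,"red");print(manip.sense()["finger_gap"],manip.sense()["force"])
E
```

```text
tcp [0.4711 0.3541 0.0953] yaw 5.46 turn -0.04 tilt(deg about tool x,y)  [ 0.09 -0.04] shift [-0.0006 -0.0001  0.0013]
red [ 220  247   69   66 3547] z 0.1108 mean [0.4709 0.3549 0.1107] circ [471.2 353.6] 15.0
0.3319776281956428 [-0.63058638 -0.83697184  6.48231575]
```

{"method": "drive_tool", "body": {
  "plan": [
    [0,0,-0.01,0,0,0,-1],
    [0,0,-0.02,0,0,0,-1],
    [0,0,-0.02,0,0,0,-1],
    [0,0,-0.02,0,0,0,-1],
    [0,0,-0.025,0,0,0,-1],
    [0,0,-0.025,0,0,0,-1],
    [0,0,-0.025,0,0,0,-1],
    [0,0,-0.02,0,0,0,-1],
    [0,0,0,0,0,0,-1]
  ]
}}

```text
t: 4.85
tcp_pos: [0.472, 0.3546, 0.2625]
tool_rot: [0.673, 0.74, 0.003, 0.001]
force: [0.7, 0.1, -1.1]
finger_gap: 0.334
gripper_force: 59.2
```

{"method": "drive_tool", "body": {
  "plan": [
    [-0.029,0.0172,0,0,0,0,-1],
    [-0.029,0.0172,0,0,0,0,-1],
    [-0.029,0.0172,0,0,0,0,-1],
    [-0.029,0.0172,0,0,0,0,-1],
    [-0.029,0.0172,0,0,0,0,-1],
    [-0.029,0.0172,0,0,0,0,-1],
    [-0.029,0.0172,0,0,0,0,-1],
    [-0.029,0.0172,0,0,0,0,-1],
    [-0.029,0.0172,0,0,0,0,-1],
    [-0.029,0.0172,0,0,0,0,-1]
  ]
}}

```text
t: 5.85
tcp_pos: [0.669, 0.0804, 0.2573]
tool_rot: [0.673, 0.74, -0.001, -0.001]
force: [0.9, 0.4, -1.5]
finger_gap: 0.335
gripper_force: 59.3
```

{"method": "drive_tool", "body": {
  "plan": [
    [0,0,0,0,0,0,-1],
    [0,0,0,0,0,0,-1],
    [0,0,0,0,0,0,-1]
  ]
}}

```text
t: 6.15
tcp_pos: [0.668, 0.0823, 0.258]
tool_rot: [0.672, 0.74, -0.001, -0.001]
force: [-0.4, -0.6, -1.6]
finger_gap: 0.335
gripper_force: 59.3
```

```bash
python3 - <<'E'
from h import *
go(.67,.1234,.26); d=snap("wrist");save(d["image"],"w3.png");heads(d,"red");np.savez("w3",W=cloud(d),im=d["image"]);print(manip.sense()["finger_gap"],manip.sense()["force"])
E
```

```text
tcp [0.668  0.0823 0.258 ] yaw 5.49 turn 0.00 tilt(deg about tool x,y)  [-0.18 -0.05] shift [ 0.0407  0.0059 -0.002 ]
red [ 220  247   69   66 3556] z 0.2734 mean [0.668  0.0831 0.2732] circ [667.9  81.5] 15.3
0.3341063141460848 [-0.59872007  0.35234082 -1.3405007 ]
```

View pics/w3.png

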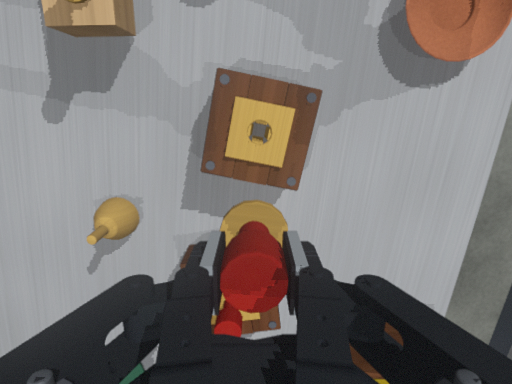

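The empty stand's socket is at (260,132), the held red head at (252,270), and the full stand below it at (228,320). Now I measure the socket in this view.

```bash
python3 - <<'E'
from h import *
D=np.load("w3.npz");W=D["W"];h=cv2.cvtColor(D["im"],cv2.COLOR_RGB2HSV).astype(int)
m=np.zeros(h.shape[:2],bool);m[85:180,215:305]=1
y=m&(h[...,0]>15)&(h[...,0]<32)&(h[...,1]>140)&(h[...,2]>130)&(abs(W[...,2]-.06)<.012)
P=W[y];r=cv2.minAreaRect((P[:,:2]*1000).astype(np.float32));print("plate",y.sum(),np.median(P[:,2]),r)
b=m&(W[...,2]>.04);P=W[b];P=P[P[:,2]>.05];print("block",cv2.minAreaRect((P[:,:2]*1000).astype(np.float32)),np.median(P[:,2]))
# pixel way: plate centroid as filled contour & hole
c,_=cv2.findContours(y.astype(np.uint8),cv2.RETR_EXTERNAL,2);c=max(c,key=cv2.contourArea);print("plate px",cv2.minAreaRect(c))
u,v=np.round(cv2.minAreaRect(c)[0]).astype(int);print(np.nanmedian(W[v-3:v+4,u-3:u+4].reshape(-1,3),0))
f=np.zeros(m.shape,np.uint8);cv2.drawContours(f,[c],-1,1,-1);Q=W[(f>0)];print(np.nanmean(Q,0))
# flange of the held post
z=W[...,2];q=np.zeros_like(m);q[190:320,200:310]=1
q&=(h[...,0]>15)&(h[...,0]<32)&(h[...,1]>140)&(z>.2);P=W[q];print("flange",q.sum(),np.nanmedian(P[:,2]),cv2.minEnclosingCircle((P[:,:2]*1000).astype(np.float32)))
E
```

```text
plate 985 0.05953630613167743 ((669.4255981445312, 124.03163146972656), (63.91855239868164, 63.58012390136719), 84.11882019042969)
block ((670.0970458984375, 122.6783676147461), (97.12555694580078, 98.45388793945312), 5.52280855178833) 0.056595194890106004
plate px ((258.62835693359375, 137.55447387695312), (27.38406753540039, 41.4815673828125), 86.42366790771484)
[0.67034253 0.11611914 0.0389865 ]
[0.67446715 0.11680874 0.05884972]
flange 546 0.2234620616536402 ((668.0020751953125, 83.59812927246094), 18.284223556518555)
```

{"method": "drive_tool", "body": {
  "plan": [
    [0.014,0.002,0,0,0,0,-1],
    [0.014,0.002,0,0,0,0,-1],
    [0.0135,0.0016,0,0,0,0,-1],
    [0,0,0.02,0,0,0,-1],
    [0,0,0.02,0,0,0,-1],
    [0,0,0.02,0,0,0,-1],
    [0,0,0.02,0,0,0,-1],
    [0,0,0.02,0,0,0,-1],
    [0,0,0.01,0,0,0,-1],
    [0,0,0,0,0,0,-1]
  ]
}}

```text
t: 7.2
tcp_pos: [0.6697, 0.1246, 0.1476]
tool_rot: [0.672, 0.74, -0.001, -0.001]
force: [-0.1, -0.2, -1.2]
finger_gap: 0.331
gripper_force: 59.4
```

```bash
python3 - <<'E'
from h import *
s=manip.sense();print(s["force"],s["ft_torque"]);go(.6697,.1240,.118,5.5); d=snap("wrist");heads(d,"red");save(d["image"],"w4.png")
E
```

```text
[-0.05226274 -0.2174057  -1.19328129] [ 0.03817168  0.04680243 -0.00916388]
tcp [0.6697 0.1246 0.1476] yaw 5.54 turn 0.04 tilt(deg about tool x,y)  [-0.21 -0.02] shift [-0.0006  0.      0.0296]
red [ 220  247   69   66 3532] z 0.1630 mean [0.6697 0.1254 0.1629] circ [669.8 123.6] 15.3
```

View pics/w4.png

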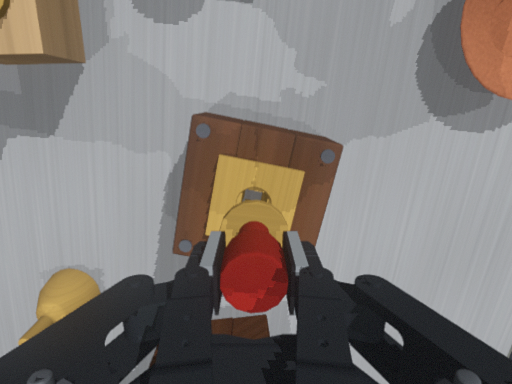

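The stand is centred under the post (plate around (258,200)), so I lower it.

{"method": "drive_tool", "body": {
  "plan": [
    [-0.0005,0,0.005,0,0,0,-1],
    [0,0,0.005,0,0,0,-1],
    [0,0,0.005,0,0,0,-1],
    [0,0,0.005,0,0,0,-1],
    [0,0,0.005,0,0,0,-1],
    [0,0,0.003,0,0,0,-1],
    [0,0,0,0,0,0,-1]
  ]
}}

```text
t: 7.95
tcp_pos: [0.6702, 0.1237, 0.121]
tool_rot: [0.673, 0.74, -0.0, -0.001]
force: [-2.7, 2.8, 2.1]
finger_gap: 0.33
gripper_force: 60.6
```

{"method": "drive_tool", "body": {
  "plan": [
    [0.001,-0.001,0,0,0,0,-1],
    [0,0,0,0,0,0,-1],
    [0,0,0,0,0,0,-1]
  ]
}}

```text
t: 8.25
tcp_pos: [0.6699, 0.124, 0.121]
tool_rot: [0.673, 0.74, -0.0, -0.0]
force: [-0.8, 1.7, -0.6]
finger_gap: 0.33
gripper_force: 60.3
```

{"method": "drive_tool", "body": {
  "plan": [
    [0.0007,-0.0003,0.002,0,0,0,-1],
    [0,0,0.002,0,0,0,-1],
    [0,0,0,0,0,0,-1],
    [0,0,0,0,0,0,-1]
  ]
}}

```text
t: 8.65
tcp_pos: [0.6695, 0.1245, 0.1169]
tool_rot: [0.673, 0.74, -0.0, -0.0]
force: [-0.1, 2.3, -1.7]
finger_gap: 0.335
gripper_force: 60.4
```

{"method": "drive_tool", "body": {
  "plan": [
    [0.0008,0,0.001,0,0,0,-1],
    [0,0,0.001,0,0,0,-1],
    [0,0,0,0,0,0,-1],
    [0,0,0,0,0,0,-1]
  ]
}}

```text
t: 9.05
tcp_pos: [0.6694, 0.1252, 0.1151]
tool_rot: [0.673, 0.74, -0.0, -0.0]
force: [-0.9, 0.3, 0.0]
finger_gap: 0.333
gripper_force: 60.4
```

{"method": "drive_tool", "body": {
  "plan": [
    [0,0,0.001,0,0,0,-1],
    [0,0,0.001,0,0,0,-1],
    [0,0,0,0,0,0,-1],
    [0,0,0,0,0,0,-1]
  ]
}}

```text
t: 9.45
tcp_pos: [0.6693, 0.1253, 0.1132]
tool_rot: [0.673, 0.74, -0.0, -0.0]
force: [-1.9, 1.5, 0.8]
finger_gap: 0.331
gripper_force: 60.4
```

{"method": "drive_tool", "body": {
  "plan": [
    [0,0,0.001,0,0,0,-1],
    [0,0,0.001,0,0,0,-1],
    [0,0,0,0,0,0,-1],
    [0,0,0,0,0,0,-1]
  ]
}}

```text
t: 9.85
tcp_pos: [0.6694, 0.1253, 0.1115]
tool_rot: [0.673, 0.74, -0.0, -0.0]
force: [-3.3, 0.8, 3.6]
finger_gap: 0.333
gripper_force: 60.5
```

{"method": "drive_tool", "body": {
  "plan": [
    [0,-0.001,0.0003,0,0,0,-1],
    [0,0,0,0,0,0,-1],
    [0,0,0,0,0,0,-1]
  ]
}}

```text
t: 10.15
tcp_pos: [0.6692, 0.1253, 0.1114]
tool_rot: [0.673, 0.74, 0.001, 0.001]
force: [-1.9, 1.6, 2.4]
finger_gap: 0.333
gripper_force: 60.7
```

{"method": "drive_tool", "body": {
  "plan": [
    [0,0,0,0,0,0,1],
    [0,0,0,0,0,0,1],
    [0,0,0,0,0,0,1],
    [0,0,0,0,0,0,1],
    [0,0,0,0,0,0,1],
    [0,0,0,0,0,0,1],
    [0,0,0,0,0,0,1],
    [0,0,0,0,0,0,1]
  ]
}}

```text
t: 10.95
tcp_pos: [0.6685, 0.1252, 0.111]
tool_rot: [0.673, 0.74, 0.0, 0.0]
force: [0.3, -0.4, 0.1]
finger_gap: 0.996
gripper_force: 0.0
```

```bash
python3 - <<'E'
from h import *
s=manip.sense();print(s["force"],s["finger_gap"]);go(.6694,.1253,.25,5.5); d=snap("wrist");heads(d,"red")
W=cloud(d);print(W.shape)
E
```

```text
[ 0.26100161 -0.41133723  0.05424666] 0.9958836360336614
tcp [0.6685 0.1252 0.111 ] yaw 5.47 turn -0.03 tilt(deg about tool x,y)  [0. 0.] shift [-0.      0.0009 -0.139 ]
red [ 220  247   71   66 3583] z 0.1270 mean [0.6688 0.1262 0.1268] circ [668.9 124.7] 15.0
(384, 512, 3)
```

{"method": "drive_tool", "body": {
  "plan": [
    [0,0,-0.02,0,0,0,1],
    [0,0,-0.02,0,0,0,1],
    [0,0,-0.025,0,0,0,1],
    [0,0,-0.025,0,0,0,1],
    [0,0,-0.025,0,0,0,1],
    [0,0,-0.025,0,0,0,1],
    [0,0,0,0,0,0,1]
  ]
}}

```text
t: 11.7
tcp_pos: [0.6709, 0.1254, 0.2557]
tool_rot: [0.673, 0.74, 0.003, 0.003]
force: [0.2, 0.2, 1.7]
finger_gap: 1.002
gripper_force: 0.0
```

{"method": "drive_tool", "body": {
  "plan": [
    [-0.03,-0.018,0,0,0,0,1],
    [-0.03,-0.018,0,0,0,0,1],
    [-0.03,-0.018,0,0,0,0,1],
    [-0.03,-0.018,0,0,0,0,1],
    [-0.03,-0.018,0,0,0,0,1],
    [-0.03,-0.018,0,0,0,0,1],
    [-0.03,-0.018,0,0,0,0,1],
    [-0.03,-0.018,0,0,0,0,1],
    [-0.03,-0.018,0,0,0,0,1],
    [-0.03,-0.018,0,0,0,0,1]
  ]
}}

```text
t: 12.7
tcp_pos: [0.5166, -0.1914, 0.25]
tool_rot: [0.673, 0.74, -0.0, -0.001]
force: [0.5, -0.2, -1.5]
finger_gap: 0.996
gripper_force: 0.0
```

{"method": "drive_tool", "body": {
  "plan": [
    [-0.03,-0.018,0,0,0,0,1],
    [-0.03,-0.018,0,0,0,0,1],
    [-0.03,-0.018,0,0,0,0,1],
    [-0.023,-0.016,0,0,0,0,1],
    [0,0,0,0,0,0,1],
    [0,0,0,0,0,0,1],
    [0,0,0,0,0,0,1]
  ]
}}

```text
t: 13.4
tcp_pos: [0.459, -0.3085, 0.2505]
tool_rot: [0.672, 0.74, 0.0, -0.001]
force: [0.6, 0.2, 0.5]
finger_gap: 1.001
gripper_force: 0.0
```

```bash
python3 - <<'E'
from h import *
s=manip.sense();print(s["t"],s["q"].round(2));go(.4585,-.2855,.074,5.5); d=snap("wrist");save(d["image"],"w5.png")
W=cloud(d);np.savez("w5",W=W,im=d["image"]);h=cv2.cvtColor(d["image"],cv2.COLOR_RGB2HSV).astype(int);z=W[...,2]
near=np.hypot(W[...,0]-.4585,W[...,1]+.2855)<.035
m=near&(z>.1)&(z<.12);P=W[m];print("handle top",m.sum(),np.median(P,0),cv2.minEnclosingCircle((P[:,:2]*1000).astype(np.float32)))
m=near&(z>.035)&(z<.05);P=W[m];print("foot top",m.sum(),np.median(P,0),cv2.minEnclosingCircle((P[:,:2]*1000).astype(np.float32)))
m=(h[...,0]>60)&(h[...,0]<95)&(h[...,1]>80)&(z<.015)&(np.hypot(W[...,0]-.475,W[...,1]+.278)<.07);P=W[m];print("mat",m.sum(),np.median(P,0),cv2.minEnclosingCircle((P[:,:2]*1000).astype(np.float32)))
d=snap("scene");W=cloud(d);h=cv2.cvtColor(d["image"],cv2.COLOR_RGB2HSV).astype(int)
m=((h[...,0]<8)|(h[...,0]>172))&(h[...,1]>150)&(np.hypot(W[...,0]-.669,W[...,1]-.124)<.04)&(W[...,2]>.09);P=W[m];print("post",P[:,2].max(),np.median(P,0),(P.max(0)+P.min(0))/2)
E
```

```text
13.4 [-0.79  0.42  1.61  0.    1.11 -0.89]
tcp [ 0.459  -0.3085  0.2505] yaw 5.51 turn 0.01 tilt(deg about tool x,y)  [-0.03 -0.08] shift [0.0227 0.0018 0.1765]
handle top 677 [ 0.45775903 -0.28363318  0.1087154 ] ((457.8306579589844, -284.312255859375), 12.895411491394043)
foot top 726 [ 0.45546012 -0.27432002  0.04611379] ((457.8937072753906, -283.9129333496094), 23.840652465820312)
mat 4637 [ 0.48512845 -0.26488586  0.00390674] ((473.8203125, -277.2317199707031), 54.1174201965332)
post 0.1320126286003045 [0.67569664 0.12470355 0.12664389] [0.6706771  0.12277283 0.11102964]
```

View pics/w5.png

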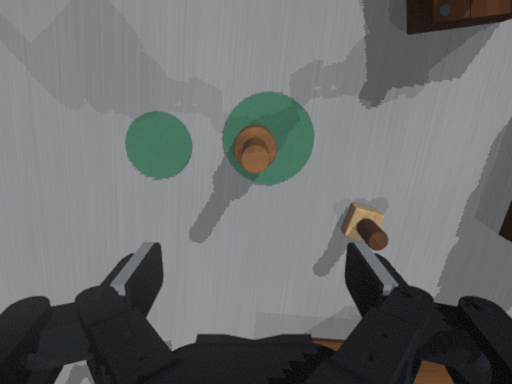

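The tapper's handle top is at (256,157), on the large mat around (268,138); the seal at (370,225) is clear of the fingers. I go down and grip.

{"method": "drive_tool", "body": {
  "plan": [
    [0.012,0.0007,0.02,0,0,0,1],
    [0.0125,0.0006,0.02,0,0,0,1],
    [0,0,0.02,0,0,0,1],
    [0,0,0.025,0,0,0,1],
    [0,0,0.025,0,0,0,1],
    [0,0,0.025,0,0,0,1],
    [0,0,0.025,0,0,0,1],
    [0,0,0.016,0,0,0,1],
    [0,0,0,0,0,0,1],
    [0,0,0,0,0,0,1]
  ]
}}

```text
t: 14.5
tcp_pos: [0.4584, -0.2846, 0.0751]
tool_rot: [0.672, 0.74, 0.0, -0.0]
force: [0.4, -0.0, 0.7]
finger_gap: 1.004
gripper_force: 0.0
```

{"method": "drive_tool", "body": {
  "plan": [
    [0,0,0,0,0,0,-1],
    [0,0,0,0,0,0,-1],
    [0,0,0,0,0,0,-1],
    [0,0,0,0,0,0,-1],
    [0,0,0,0,0,0,-1],
    [0,0,0,0,0,0,-1],
    [0,0,0,0,0,0,-1],
    [0,0,0,0,0,0,-1],
    [0,0,0,0,0,0,-1],
    [0,0,0,0,0,0,-1]
  ],
  "newtons": 90
}}

```text
t: 15.5
tcp_pos: [0.458, -0.2855, 0.0759]
tool_rot: [0.673, 0.74, -0.0, 0.0]
force: [-1.7, 0.6, 5.2]
finger_gap: 0.285
gripper_force: 88.0
```

```bash
python3 - <<'E'
from h import *
s=manip.sense();print(s["force"],s["finger_gap"]);go(.458,-.284,.074,5.5); d=snap("wrist");W=cloud(d)
m=(np.hypot(W[...,0]-.458,W[...,1]+.284)<.03)&(W[...,2]>.1)&(W[...,2]<.12);P=W[m];print(m.sum(),np.median(P,0),cv2.minEnclosingCircle((P[:,:2]*1000).astype(np.float32)))
E
```

```text
[-1.71560069  0.56662376  5.20339577] 0.2851177040076985
tcp [ 0.458  -0.2855  0.0759] yaw 5.47 turn -0.03 tilt(deg about tool x,y)  [0.03 0.04] shift [0.0015 0.0001 0.0019]
6849 [ 0.45772044 -0.27692409  0.1088567 ] ((457.99334716796875, -283.8250732421875), 29.97635841369629)
```

{"method": "drive_tool", "body": {
  "plan": [
    [0,0,-0.01,0,0,0,-1],
    [0,0,-0.02,0,0,0,-1],
    [0,0,-0.025,0,0,0,-1],
    [0,0,-0.025,0,0,0,-1],
    [0,0,-0.025,0,0,0,-1],
    [0,0,-0.025,0,0,0,-1],
    [0,0,-0.025,0,0,0,-1],
    [0,0,-0.025,0,0,0,-1],
    [0,0,0,0,0,0,-1]
  ]
}}

```text
t: 16.45
tcp_pos: [0.4593, -0.2864, 0.2583]
tool_rot: [0.673, 0.74, -0.0, 0.004]
force: [1.1, -0.8, -2.5]
finger_gap: 0.283
gripper_force: 88.5
```

{"method": "drive_tool", "body": {
  "plan": [
    [0.03,0.0192,0,0,0,0,-1],
    [0.03,0.0192,0,0,0,0,-1],
    [0.03,0.0192,0,0,0,0,-1],
    [0.03,0.0192,0,0,0,0,-1],
    [0.03,0.0192,0,0,0,0,-1],
    [0.03,0.0192,0,0,0,0,-1],
    [0.03,0.0192,0,0,0,0,-1],
    [0.03,0.0192,0,0,0,0,-1],
    [0.03,0.0192,0,0,0,0,-1],
    [0.03,0.0192,0,0,0,0,-1]
  ]
}}

```text
t: 17.45
tcp_pos: [0.6197, 0.0332, 0.2528]
tool_rot: [0.673, 0.74, -0.001, -0.002]
force: [0.2, 0.1, -2.5]
finger_gap: 0.281
gripper_force: 88.7
```

{"method": "drive_tool", "body": {
  "plan": [
    [0.03,0.0192,0,0,0,0,-1],
    [0.03,0.0192,0,0,0,0,-1],
    [0.027,0.019,0,0,0,0,-1],
    [0,0,0,0,0,0,-1],
    [0,0,0,0,0,0,-1],
    [0,0,0,0,0,0,-1]
  ]
}}

```text
t: 18.05
tcp_pos: [0.6681, 0.1231, 0.2533]
tool_rot: [0.673, 0.74, -0.001, -0.001]
force: [0.6, 0.9, -2.8]
finger_gap: 0.282
gripper_force: 89.0
```

```bash
python3 - <<'E'
from h import *
s=manip.sense();print(s["t"],s["force"],s["finger_gap"]);go(.669,.124,.205,5.5); 
a=snap("wrist");b=snap("scene");save(np.hstack([a["image"][:,100:440],b["image"][100:484,150:400]][:1]+[cv2.resize(b["image"][130:290,180:330],(360,384))]),"w6.png")
E
```

```text
18.05 [ 0.56097674  0.88423251 -2.76094798] 0.2819618937398093
tcp [0.6681 0.1231 0.2533] yaw 5.44 turn -0.06 tilt(deg about tool x,y)  [-0.2   0.02] shift [0.0009 0.0012 0.0483]
```

View pics/w6.png

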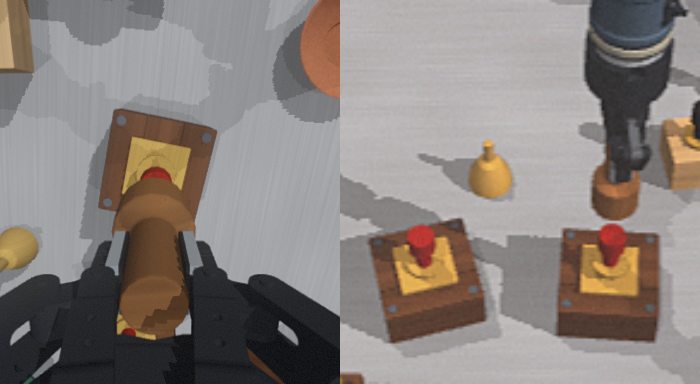

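The post stands upright and proud in the empty stand (right half, (612,240)), with the tapper upright above it. I go down, then press in small steps.

{"method": "drive_tool", "body": {
  "plan": [
    [0.001,0.001,0.015,0,0,0,-1],
    [0,0,0.015,0,0,0,-1],
    [0,0,0.01,0,0,0,-1],
    [0,0,0.006,0,0,0,-1],
    [0,0,0.003,0,0,0,-1],
    [0,0,0,0,0,0,-1],
    [0,0,0,0,0,0,-1]
  ]
}}

```text
t: 18.85
tcp_pos: [0.6706, 0.1249, 0.2064]
tool_rot: [0.673, 0.74, 0.0, 0.0]
force: [0.4, -0.7, -2.8]
finger_gap: 0.284
gripper_force: 89.1
```

{"method": "drive_tool", "body": {
  "plan": [
    [0,0,0.001,0,0,0,-1],
    [0,0,0.001,0,0,0,-1],
    [0,0,0.001,0,0,0,-1],
    [0,0,0.001,0,0,0,-1],
    [0,0,0,0,0,0,-1]
  ]
}}

```text
t: 19.35
tcp_pos: [0.6701, 0.1249, 0.2018]
tool_rot: [0.673, 0.74, -0.0, -0.0]
force: [0.6, -0.9, -3.6]
finger_gap: 0.285
gripper_force: 89.1
```

{"method": "drive_tool", "body": {
  "plan": [
    [0,0,0.001,0,0,0,-1],
    [0,0,0.001,0,0,0,-1],
    [0,0,0.001,0,0,0,-1],
    [0,0,0.001,0,0,0,-1],
    [0,0,0,0,0,0,-1]
  ]
}}

```text
t: 19.85
tcp_pos: [0.6704, 0.125, 0.1986]
tool_rot: [0.673, 0.74, 0.0, 0.0]
force: [-0.5, 0.1, -0.0]
finger_gap: 0.283
gripper_force: 89.4
```

{"method": "drive_tool", "body": {
  "plan": [
    [0,0,0.001,0,0,0,-1],
    [0,0,0.001,0,0,0,-1],
    [0,0,0,0,0,0,-1]
  ]
}}

```text
t: 20.15
tcp_pos: [0.6705, 0.1249, 0.1967]
tool_rot: [0.673, 0.74, 0.0, 0.0]
force: [-1.2, 0.7, 4.2]
finger_gap: 0.278
gripper_force: 89.7
```

{"method": "drive_tool", "body": {
  "plan": [
    [0,0,0.001,0,0,0,-1],
    [0,0,0.001,0,0,0,-1],
    [0,0,0.001,0,0,0,-1],
    [0,0,0,0,0,0,-1]
  ]
}}

```text
t: 20.55
tcp_pos: [0.6707, 0.1249, 0.1942]
tool_rot: [0.673, 0.74, 0.001, 0.001]
force: [-2.1, 1.0, 6.7]
finger_gap: 0.284
gripper_force: 90.2
```

{"method": "drive_tool", "body": {
  "plan": [
    [0,0,0.001,0,0,0,-1],
    [0,0,0.001,0,0,0,-1],
    [0,0,0,0,0,0,-1]
  ]
}}

```text
t: 20.85
tcp_pos: [0.6708, 0.125, 0.1928]
tool_rot: [0.673, 0.74, 0.001, 0.001]
force: [-2.4, 1.0, 8.3]
finger_gap: 0.284
gripper_force: 90.4
```

{"method": "drive_tool", "body": {
  "plan": [
    [0,0,0.001,0,0,0,-1],
    [0,0,0.001,0,0,0,-1],
    [0,0,0,0,0,0,-1]
  ]
}}

```text
t: 21.15
tcp_pos: [0.6709, 0.125, 0.1914]
tool_rot: [0.673, 0.74, 0.001, 0.001]
force: [-2.9, -0.7, 10.4]
finger_gap: 0.284
gripper_force: 90.7
```

{"method": "drive_tool", "body": {
  "plan": [
    [0,0,0.001,0,0,0,-1],
    [0,0,0.001,0,0,0,-1],
    [0,0,0,0,0,0,-1]
  ]
}}

```text
t: 21.45
tcp_pos: [0.671, 0.125, 0.1901]
tool_rot: [0.673, 0.74, 0.001, 0.001]
force: [-2.4, 1.1, 13.2]
finger_gap: 0.283
gripper_force: 90.9
```

{"method": "drive_tool", "body": {
  "plan": [
    [0,0,0.001,0,0,0,-1],
    [0,0,0.001,0,0,0,-1],
    [0,0,0,0,0,0,-1]
  ]
}}

```text
t: 21.75
tcp_pos: [0.6711, 0.125, 0.1887]
tool_rot: [0.672, 0.74, 0.001, 0.001]
force: [-4.1, 0.6, 15.8]
finger_gap: 0.278
gripper_force: 91.2
```

{"method": "drive_tool", "body": {
  "plan": [
    [0,0,0.001,0,0,0,-1],
    [0,0,0,0,0,0,-1]
  ]
}}

```text
t: 21.95
tcp_pos: [0.6712, 0.125, 0.1881]
tool_rot: [0.672, 0.74, 0.001, 0.001]
force: [-3.7, 0.0, 16.2]
finger_gap: 0.285
gripper_force: 91.3
```

{"method": "drive_tool", "body": {
  "plan": [
    [0,0,0.001,0,0,0,-1],
    [0,0,0,0,0,0,-1]
  ]
}}

```text
t: 22.15
tcp_pos: [0.6712, 0.1251, 0.1879]
tool_rot: [0.672, 0.74, 0.001, 0.002]
force: [-4.6, 0.6, 19.9]
finger_gap: 0.282
gripper_force: 91.9
```

{"method": "drive_tool", "body": {
  "plan": [
    [0,0,0.001,0,0,0,-1],
    [0,0,0,0,0,0,-1]
  ]
}}

```text
t: 22.35
tcp_pos: [0.6713, 0.125, 0.1879]
tool_rot: [0.672, 0.74, 0.001, 0.002]
force: [-6.4, -0.5, 23.8]
finger_gap: 0.283
gripper_force: 92.4
```

Travel has stopped at z 0.1879 and the force rises about 4 N per mm with no more movement, so the post is home. I lift off and return.

{"method": "drive_tool", "body": {
  "plan": [
    [0,0,-0.003,0,0,0,-1],
    [0,0,-0.003,0,0,0,-1],
    [0,0,-0.005,0,0,0,-1],
    [0,0,-0.01,0,0,0,-1],
    [0,0,-0.015,0,0,0,-1],
    [0,0,-0.015,0,0,0,-1],
    [0,0,-0.015,0,0,0,-1],
    [0,0,-0.01,0,0,0,-1],
    [0,0,0,0,0,0,-1],
    [0,0,0,0,0,0,-1]
  ]
}}

```text
t: 23.35
tcp_pos: [0.6701, 0.1249, 0.2583]
tool_rot: [0.673, 0.74, 0.0, 0.0]
force: [-0.3, -0.3, -3.2]
finger_gap: 0.28
gripper_force: 89.1
```

```bash
python3 - <<'E'
from h import *
s=manip.sense();print(s["t"],s["force"]);go(.470,-.279,.10,5.5)
d=snap("wrist");W=cloud(d)
d=snap("scene");W=cloud(d);h=cv2.cvtColor(d["image"],cv2.COLOR_RGB2HSV).astype(int)
r=((h[...,0]<8)|(h[...,0]>172))&(h[...,1]>150)&(W[...,2]>.09)
for n,x,y in(("post",.669,.124),("full",.656,-.082)):
    P=W[r&(np.hypot(W[...,0]-x,W[...,1]-y)<.04)];print(n,len(P),np.percentile(P[:,2],90),(P.max(0)+P.min(0))/2)
save(cv2.resize(d["image"][200:280,180:330],(750,400),interpolation=cv2.INTER_CUBIC),"home.png")
E
```

```text
23.35 [-0.29329661 -0.34076853 -3.23476837]
tcp [0.6701 0.1249 0.2583] yaw 5.47 turn -0.03 tilt(deg about tool x,y)  [0.02 0.  ] shift [-0.3828 -0.238   0.1583]
post 115 0.11836728133556906 [0.67225975 0.12262942 0.10788615]
full 118 0.11844036202810336 [ 0.65863385 -0.08134432  0.10645215]
```

View pics/home.png

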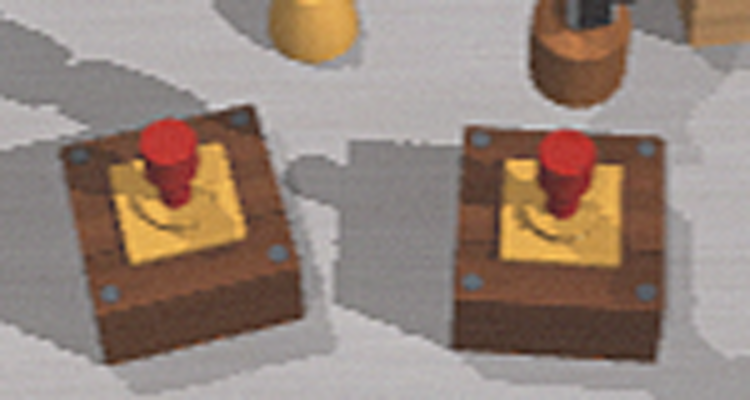

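The new post (566,165) stands at the same height as the full stand's (168,150): 0.1184 m for both. I take the tapper back to the mat.

{"method": "drive_tool", "body": {
  "plan": [
    [-0.03,-0.0186,0,0,0,0,-1],
    [-0.03,-0.0186,0,0,0,0,-1],
    [-0.03,-0.0186,0,0,0,0,-1],
    [-0.03,-0.0186,0,0,0,0,-1],
    [-0.03,-0.0186,0,0,0,0,-1],
    [-0.03,-0.0186,0,0,0,0,-1],
    [-0.03,-0.0186,0,0,0,0,-1],
    [-0.03,-0.0186,0,0,0,0,-1],
    [-0.03,-0.0186,0,0,0,0,-1],
    [-0.03,-0.0186,0,0,0,0,-1]
  ]
}}

```text
t: 24.45
tcp_pos: [0.5126, -0.1924, 0.2574]
tool_rot: [0.673, 0.74, -0.0, -0.001]
force: [0.3, 0.5, -3.5]
finger_gap: 0.288
gripper_force: 89.2
```

{"method": "drive_tool", "body": {
  "plan": [
    [-0.03,-0.0186,0,0,0,0,-1],
    [-0.03,-0.0186,0,0,0,0,-1],
    [-0.023,-0.0148,0,0,0,0,-1],
    [0,0,0.03,0,0,0,-1],
    [0,0,0.03,0,0,0,-1],
    [0,0,0.03,0,0,0,-1],
    [0,0,0.03,0,0,0,-1],
    [0,0,0.03,0,0,0,-1],
    [0,0,0.01,0,0,0,-1],
    [0,0,0,0,0,0,-1]
  ]
}}

```text
t: 25.45
tcp_pos: [0.4689, -0.2783, 0.0964]
tool_rot: [0.673, 0.74, -0.0, -0.002]
force: [-0.7, -0.5, -2.1]
finger_gap: 0.283
gripper_force: 89.1
```

{"method": "drive_tool", "body": {
  "plan": [
    [0,0,0.006,0,0,0,-1],
    [0,0,0.004,0,0,0,-1],
    [0,0,0,0,0,0,-1],
    [0,0,0,0,0,0,-1]
  ]
}}

```text
t: 25.85
tcp_pos: [0.4702, -0.2793, 0.0887]
tool_rot: [0.673, 0.74, -0.0, 0.001]
force: [0.2, 0.3, -3.9]
finger_gap: 0.281
gripper_force: 89.2
```

Contact is expected near 0.076.

{"method": "drive_tool", "body": {
  "plan": [
    [0,0,0.004,0,0,0,-1],
    [0,0,0.003,0,0,0,-1],
    [0,0,0.002,0,0,0,-1],
    [0,0,0.001,0,0,0,-1],
    [0,0,0.001,0,0,0,-1],
    [0,0,0,0,0,0,-1]
  ]
}}

```text
t: 26.45
tcp_pos: [0.4698, -0.279, 0.0768]
tool_rot: [0.673, 0.74, 0.0, -0.0]
force: [0.7, 0.3, -3.4]
finger_gap: 0.286
gripper_force: 89.2
```

{"method": "drive_tool", "body": {
  "plan": [
    [0,0,0.001,0,0,0,-1],
    [0,0,0.001,0,0,0,-1],
    [0,0,0,0,0,0,-1]
  ]
}}

```text
t: 26.75
tcp_pos: [0.4699, -0.2792, 0.0759]
tool_rot: [0.673, 0.74, -0.0, 0.0]
force: [-1.0, 1.2, 4.0]
finger_gap: 0.283
gripper_force: 90.1
```

The foot is on the mat. I release and rise.

{"method": "drive_tool", "body": {
  "plan": [
    [0,0,0,0,0,0,1],
    [0,0,0,0,0,0,1],
    [0,0,0,0,0,0,1],
    [0,0,0,0,0,0,1],
    [0,0,0,0,0,0,1],
    [0,0,0,0,0,0,1],
    [0,0,0,0,0,0,1],
    [0,0,0,0,0,0,1]
  ]
}}

```text
t: 27.55
tcp_pos: [0.4698, -0.2791, 0.075]
tool_rot: [0.673, 0.74, -0.0, 0.0]
force: [0.4, -0.5, -0.2]
finger_gap: 0.997
gripper_force: 0.0
```

{"method": "drive_tool", "body": {
  "plan": [
    [0,0,-0.01,0,0,0,1],
    [0,0,-0.02,0,0,0,1],
    [0,0,-0.03,0,0,0,1],
    [0,0,-0.03,0,0,0,1],
    [0,0,-0.03,0,0,0,1],
    [0,0,-0.03,0,0,0,1],
    [0,0,0,0,0,0,1],
    [0,0,0,0,0,0,1],
    [0,0,0,0,0,0,1],
    [0,0,0,0,0,0,1]
  ]
}}

```text
t: 28.55
tcp_pos: [0.4691, -0.2784, 0.2237]
tool_rot: [0.673, 0.74, -0.0, -0.002]
force: [-0.2, -0.1, -0.1]
finger_gap: 0.998
gripper_force: 0.0
```

```bash
python3 - <<'E'
from h import *
d=snap("wrist");s=snap("scene");save(np.hstack([d["image"][:300,130:400],s["image"][130:430-30,100:400][:270]][:1]+[cv2.resize(s["image"][140:290,110:410],(530,300))]),"end.png")
W=cloud(d);z=W[...,2];near=np.hypot(W[...,0]-.47,W[...,1]+.279)<.04
m=near&(z>.1)&(z<.125);P=W[m];print("tapper top",np.median(P,0),cv2.minEnclosingCircle((P[:,:2]*1000).astype(np.float32)));print(manip.sense()["t"],manip.sense()["force"])
E
```

```text
tapper top [ 0.46952817 -0.27675606  0.10867038] ((469.55023193359375, -278.05938720703125), 13.117579460144043)
28.65 [ 0.36341014 -0.66649304 -0.07251511]
```

View pics/end.png

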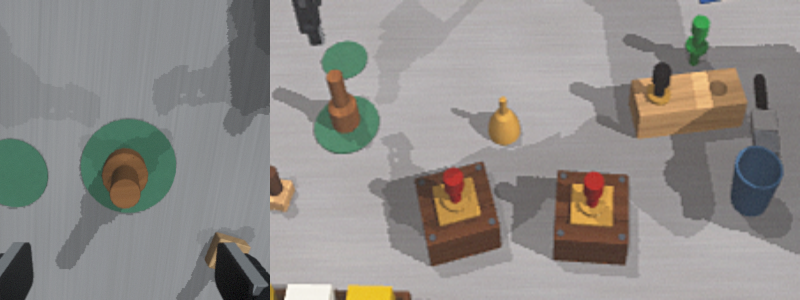

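The tapper stands upright near the mat's centre (125,165), both posts are flush at (455,190) and (593,192), and nothing else has moved.

```bash
python3 -c "
from station import manip
print(manip.sign_off())"
```

```text
the job is handed in; nothing more can be done
None
```

The job is handed in at about 29 s: by my measurements the hanger post is home in the stand and the tapper is upright on its mat with everything else in place, but `sign_off` returned no verdict.

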